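# Put up the carry handle of a portable bench meter and load it into its transport crate

### The job

Take the bench meter out of its dock by its body and set it down upright in the middle of the black rubber mat, handle still folded, and let go. There, swing its carry handle up until it snaps into its end detent and stays up by itself when you let go, then take the meter by the handle and lower it right down into the open aluminium crate, upright, and let go with the handle still up. Never tip the meter far over or drop it, and leave the other things on the bench alone.

Things in the scene. Friction and masses are not known exactly. Their poses are not given: they have to be found in the camera images.
- meter_center (a point): Centre of the loose bench meter, half-way up: a plain off-white plastic box 140 mm long (x), 64 wide (y), 70 tall (z), 0.79 to 0.95 kg, with small window and knobs on its dark -x end (front). x points to the rear, z up. Grasp the body across its 64 mm width, centrally from above; on its top lies only the folded handle, rods up to 25 mm above the top at the rear edge, less at the middle.
- hinge (a point): Middle of the carry handle's hinge axis: 41 mm straight above meter_center, axis along the meter's y. The handle is a steel U: two 6 mm rods at y = -25 and +25 mm, joined by a cross rod 115 mm from the axis. Folded, it lies back along the meter's +x, 1 degree below to 13 above level, overhanging the rear end. It swings up and forward to about upright.
- grip (a point): Middle of the handle's cross rod, on its axis, in a rubber sleeve 18 mm thick and 42 mm long along y that turns easily on the rod: pinch it from above, fingers before and behind, also while the handle swings. Frame turns with the handle: x points from hinge to sleeve, y along the sleeve. Folded, 36 mm are free between sleeve and body; in the dock only about 10 mm behind the sleeve.
- meter: The meter's body frame (underside centre, 35 mm under meter_center). Detent: an over-centre spring resists the handle, up to about 1.5 N at the sleeve, until 13 degrees before the end, and folds it back if let go; past that it pulls on by itself to a firm stop. The stop is 83 to 97 degrees up from the meter's +x, unknown: feel it. Over 2.5 N against the stop begins to tip the meter.
- dock: Dock where the meter stands at first (fixed): dark steel floor plate 15 mm thick, 100 mm wide, a back plate 125 mm high (over the bench) behind the sleeve and an 8 mm lip in front of the meter. Origin on the bench under the meter's centre; x points to the back plate. Dock and crate may change sides, left and right.
- mat_center (a point): Centre of the upper face of the black rubber mat (fixed), 280 mm (x) by 220 mm (y), 3 mm thick, lying on the bench between dock and crate. There is room for the meter about its middle.
- bay (a point): Centre of the inner floor of the open aluminium crate (fixed), 8 mm above the bench. Inside 190 mm (x) by 96 mm (y), walls 6 mm thick whose tops are 77 mm above the inner floor. x lies along its length; the meter goes in lengthwise, either way round, and only with the handle up; there is no room for fingers beside it.
- mat: The same rubber mat; origin on the bench under its centre.
- crate: The same crate, 202 by 108 mm outside, 85 mm high; origin on the bench under its centre.
- pcb: Bystander: loose circuit board with parts on it, 100 by 130 mm, 42 mm high, origin under its centre.
- jar: Bystander: loose small jar, 44 mm across and 60 mm high, origin under its centre.
- driver: Bystander: loose screwdriver lying on the bench.

How it is judged:
By the outcome, as a careful person would: the job done as asked, in the order asked, and still so for the second after the job is handed in, with the robot touching nothing.
It also fails if it takes over 72 s, if anything falls off the work surface, if the arm or the gripper's body presses on something with over 40 N, if the wrist force passes 120 N, or if a joint passes its speed limit or range.

### The arm

A 6-joint arm with a two-finger parallel gripper is mounted at the origin on the work surface. World frame = base frame: x ahead of the robot, y to its left, z up, the work surface at z = 0. Lengths are in m, angles in rad, forces in N, time in s.
With the tool pointing down it reaches from about 0.35 to 0.975 m from the base axis. Payload 4.9 kg.
Tool frame: the origin (TCP) lies between the finger pads; the fingertips stand 25 mm ahead of it and the grasp point (between the pads) lies 6 mm ahead of it; z points along the fingers, y is the line along which they close (so a half turn about z gives the same grasp; the last joint's range is limited). The gripper opens to 85 mm and grips with 20 to 120 N. Pads are 22 mm wide; open, the fingers measure 114 mm over their backs; the gripper's body (76 mm by 85 mm) begins 54 mm behind the grasp point. The pads swing forward as they close: fully open they stand 13 mm farther back than shut.
Start: joints at [-1.423, 0.053, 1.613, -0, 1.476, -0.119], TCP at [0.165, -0.603, 0.256] pointing down, gripper open.
Joint ranges: [-3.01, 3.01], [-1.01, 2.22], [0.06, 2.58], [-1.02, 4.17], [0.09, 2.62], [-3.14, 3.14]. Speed limits (rad/s): [2.57, 2.57, 3.14, 3.14, 3.14, 3.14].

### API

Orientations are given as a unit quaternion [w, x, y, z].
In Python, from plant import manip gives the robot as it stands.
- The arm moves only by the shell command python3 -m inch 'ROWS'. ROWS is JSON, a list of rows, each a list of 3 entries, a list of its own where there are three numbers: the shift along the tool's x, y, z in m, then the turn, a rotation vector about the tool's x, y, z in rad, then the opening, from 0 (shut) to 1 (fully open). A call has 1 to 8 rows; each row shifts and turns the commanded pose from where the row before left it, along the tool's axes as they then stand; what a row does not reach is not made up. A row lasts 1/10 s, in which the tool goes at most 50 mm and 8.59 degrees, less where a joint would pass 70% of its speed; a pose out of reach is approached as far as the arm can. A call with a gripper value outside its range is refused whole. The fingers move at their own pace and stop on an object; the grip force is fixed at half the most. Time passes only in rows, so rows that do not move let the fingers close. It gives the time, the measured TCP pose, the force, the opening and the grip force at its end, in the units of the state.
- manip.state(): the state, without advancing time (a new reading comes with each control period).
- manip.grab_frame(name): name is "side" or "top"; returns (picture, depth): 400x640x3 uint8, red, green, blue; 400x640 float32, m along the optical axis (not along the pixel's ray), 0 where there is no reading.
- manip.camera_params(name): a dict with "camera_matrix" (3x3 intrinsics, pixels), "rvec" (rotation vector, rad) and "tvec" (3), from world to camera coordinates, as OpenCV has them. Camera axes: x right, y down, z forward; pixel columns grow to the right and rows downward; lengths in m; the calibration is good to about 2 mm. A picture is of the moment at which its call begins. camera_params takes no time and is no camera call.
- manip.job_done(): hands the job in; it is judged then, once.
Trained networks look in the newest picture that a camera, given by its name, has taken for a name from the list of things; names that differ only in an ending like _2 or _b are one class to them, and where a whole thing is asked for, a point or a joint stands for the part that bears it (a point fixed in the world has none). Each returns a list of dicts, best first, with "score" (0 to 1); they miss things now and then, are a little off and sometimes report something else, mostly with a low value. They report only what shows in the picture. A call takes as long as a camera call.
- manip.look_for(camera, label): "point" ([x, y, z] in m, in world coordinates, good to about 4 mm: the middle of the surface that is visible of it).
The state is a dict: "time": time; "joint_pos": joint angles; "joint_vel": joint speeds; "joint_efforts": joint torques, N m; "tool_pos": TCP position; "tool_rot": TCP orientation; "contact_force": force on the tool from outside, world axes, zero at the start; "ft_torque": the same for the moment, N m; "gripper_width": opening from 0.0 (shut) to 1.0 (fully open); "grasp_force": force on a finger pad.
Only numpy, scipy, OpenCV 4.12 (cv2) and the standard library are available. Lean on these libraries where they do the work, as an engineer would, in place of code of your own. Each camera call takes 0.05 s, during which the arm holds its last target. There are 200 camera calls.

## Working session

There is one attempt and no reset: what is moved stays moved. The work goes in short steps, Python scripts to look and compute and a shell command to move; the robot and the scene stay as the last step left them, time stands still between calls to the robot, and variables do not carry over. Pictures are saved under pics/ and viewed, at most 10 in all, crops included, and the job is handed in when it is done.

```bash
ls; mkdir -p pics
cat > h.py <<'E'
import numpy as np, cv2
from plant import manip
def cam(n):
    p=manip.camera_params(n); return np.array(p["camera_matrix"]),cv2.Rodrigues(np.array(p["rvec"],float))[0],np.array(p["tvec"],float).ravel()
def cloud(n):
    im,d=manip.grab_frame(n); K,R,t=cam(n)
    v,u=np.mgrid[:400,:640]
    c=np.stack([(u-K[0,2])/K[0,0]*d,(v-K[1,2])/K[1,1]*d,d],-1)
    P=(c-t)@R; P[d==0]=np.nan
    return im,d,P
def save(n,im): cv2.imwrite("pics/"+n+".png",im[:,:,::-1])
E
python3 - <<'E'
from h import *
for n in("top","side"):
    im,d,P=cloud(n); save(n+"0",im); np.save(n+"0.npy",P)
    for l in("meter_center","hinge","grip","dock","mat_center","bay","crate","pcb","jar","driver"):
        print(n,l,[(np.round(r["point"],3).tolist(),round(r["score"],2)) for r in manip.look_for(n,l)[:2]])
    K,R,t=cam(n); print((-R.T@t).round(3))
print(manip.state())
E
```

```text
pics
top meter_center [([0.472, -0.286, 0.085], 0.9)]
top hinge [([0.466, -0.287, 0.087], 0.89)]
top grip [([0.553, -0.304, 0.102], 0.65)]
top dock [([0.562, -0.279, 0.016], 0.82)]
top mat_center [([0.816, -0.212, 0.019], 0.7), ([0.489, 0.0, 0.007], 0.66)]
top bay [([0.518, 0.309, 0.008], 0.9)]
top crate [([0.514, 0.308, 0.008], 0.56)]
top pcb [([0.78, 0.089, 0.004], 0.96)]
top jar [([0.755, -0.068, 0.063], 0.78)]
top driver [([0.492, -0.003, 0.002], 0.72), ([0.817, -0.214, 0.022], 0.67)]
[0.551 0.015 1.098]
side meter_center [([0.471, -0.268, 0.075], 0.85)]
side hinge [([0.466, -0.27, 0.072], 0.63)]
side grip [([0.539, -0.29, 0.104], 0.57)]
side dock [([0.568, -0.268, 0.015], 0.78)]
side mat_center [([0.488, 0.007, 0.005], 0.59), ([0.514, 0.282, 0.045], 0.35)]
side bay [([0.517, 0.278, 0.049], 0.9)]
side crate [([0.513, 0.284, 0.042], 0.8)]
side pcb [([0.782, 0.101, 0.008], 0.78)]
side jar [([0.763, -0.063, 0.039], 0.92)]
side driver [([0.819, -0.204, 0.019], 0.89), ([0.47, -0.272, 0.075], 0.28)]
[0.507 0.961 0.8  ]
{'time': 1.1, 'joint_pos': array([-1.42299325e+00,  5.27114665e-02,  1.61293875e+00, -2.47564115e-05,
        1.47601245e+00, -1.19021192e-01]), 'joint_vel': array([ 4.37968681e-04, -8.48405435e-06,  8.17818210e-04,  9.97236402e-04,
       -7.23503398e-04, -8.31895318e-04]), 'joint_efforts': array([-2.77258760e-04, -3.93691421e+01, -3.70470715e+01, -1.70964222e-04,
        6.31929743e-04,  3.22508846e-06]), 'tool_pos': array([ 0.16476929, -0.60285042,  0.25627328]), 'tool_rot': array([-3.48229742e-05,  9.91113636e-01,  1.33017887e-01, -1.28250497e-05]), 'contact_force': array([ 0.04881809, -0.05625498,  1.72665136]), 'ft_torque': array([-0.02851795, -0.04683348, -0.02124099]), 'grasp_force': 0.0, 'gripper_width': 0.9983363782909714}
```

View pics/top0.png

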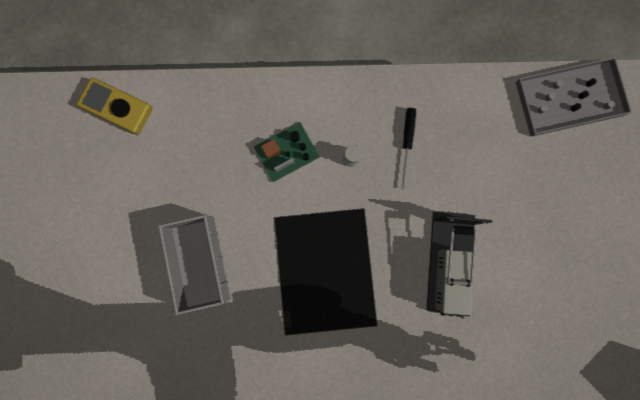

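View pics/side0.png

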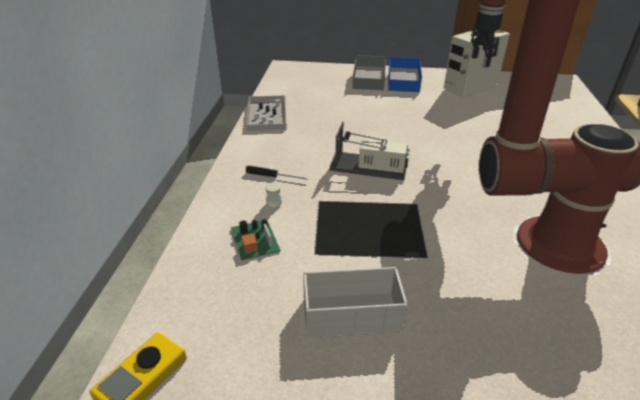

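The top view shows the meter at about (457,280) with its folded handle pointing up the image (+x) to the back plate at (460,218). The mat is at (325,272) and the crate at (194,265). The side view agrees. Next I'll get exact poses from depth.

```bash
cat > fit.py <<'E'
from h import *
def rect(pts):
    c,s,a=cv2.minAreaRect((pts*1000).astype(np.float32)); 
    if s[0]<s[1]: s=s[::-1]; a+=90
    a=(a+90)%180-90
    return np.round(c,1),np.round(s,1),round(a,2)
def sel(P,lo,hi):
    m=np.all((P>lo)&(P<hi),-1); return P[m],m
E
python3 - <<'E'
from fit import *
P=np.load("top0.npy"); im=cv2.imread("pics/top0.png")
q,m=sel(P,[.3,-.4,.078],[.6,-.2,.092]); print("metertop",len(q),rect(q[:,:2]),np.median(q[:,2]))
k=cv2.morphologyEx(m.astype(np.uint8),cv2.MORPH_OPEN,np.ones((5,5))); print(rect(P[k>0][:,:2]),rect(q[:,:2]))
q,m=sel(P,[.3,-.4,.094],[.7,-.2,.2]); print("above",len(q),rect(q[:,:2]))
for x in np.arange(.44,.64,.01):
    s=q[(abs(q[:,0]-x)<.005)]
    if len(s): print(round(x,3),s[:,1].min().round(3),s[:,1].max().round(3),np.percentile(s[:,2],[10,50,90]).round(4),len(s))
q,m=sel(P,[.3,.15,.075],[.7,.45,.1]); print("crate rim",rect(q[:,:2]),np.median(q[:,2]))
dark=(im.max(2)<25)
q=P[dark&np.all((P>[.3,-.16,-.01])&(P<[.7,.16,.02]),-1)]; print("mat",rect(q[:,:2]),np.median(q[:,2]))
q,m=sel(P,[.3,-.4,.009],[.7,-.15,.022]); print("dockfloor",rect(q[:,:2]),np.median(q[:,2]))
P=np.load("side0.npy")
q,m=sel(P,[.3,-.4,.078],[.53,-.2,.092]); print("side metertop",rect(q[:,:2]),np.median(q[:,2]))
q,m=sel(P,[.3,-.4,.094],[.7,-.2,.2])
for x in np.arange(.44,.64,.01):
    s=q[(abs(q[:,0]-x)<.005)]
    if len(s): print(round(x,3),s[:,1].min().round(3),s[:,1].max().round(3),np.percentile(s[:,2],[10,50,90]).round(4),len(s))
q,m=sel(P,[.3,.15,.075],[.7,.45,.1]); print("crate rim",rect(q[:,:2]),np.median(q[:,2]))
E
```

```text
metertop 1623 (array([ 493.3, -300.5]), array([208.6,  76.7]), -7.93) 0.08489708262417538
(array([ 461.7, -292.6]), array([141. ,  65.5]), -5.7) (array([ 493.3, -300.5]), array([208.6,  76.7]), -7.93)
above 718 (array([ 528.5, -301.2]), array([148.3, 100.9]), -6.4)
0.45 -0.313 -0.308 [0.0946 0.096  0.0974] 3
0.46 -0.318 -0.269 [0.0945 0.0966 0.0981] 59
0.47 -0.321 -0.264 [0.0945 0.096  0.0986] 46
0.48 -0.321 -0.266 [0.0951 0.0968 0.0982] 17
0.49 -0.324 -0.267 [0.0949 0.0966 0.0997] 19
0.5 -0.324 -0.269 [0.0956 0.0974 0.1005] 28
0.51 -0.324 -0.269 [0.0962 0.0987 0.1009] 26
0.52 -0.327 -0.27 [0.0957 0.0991 0.1023] 24
0.53 -0.326 -0.271 [0.0988 0.1009 0.1028] 27
0.54 -0.327 -0.272 [0.0984 0.1006 0.1037] 28
0.55 -0.33 -0.273 [0.0997 0.1024 0.1046] 26
0.56 -0.329 -0.274 [0.1019 0.1036 0.1056] 26
0.57 -0.33 -0.275 [0.1027 0.1076 0.112 ] 96
0.58 -0.33 -0.278 [0.1042 0.1099 0.1129] 99
0.59 -0.359 -0.284 [0.1031 0.1197 0.1258] 41
0.6 -0.359 -0.259 [0.1058 0.1237 0.1265] 143
0.61 -0.275 -0.261 [0.1057 0.1227 0.1251] 10
crate rim (array([515.5, 297.7]), array([202.2, 111.9]), 11.51) 0.084320633
[... 359 characters left out ...]
.322 -0.265 [0.0946 0.0956 0.0975] 6
0.49 -0.323 -0.265 [0.0943 0.0963 0.0975] 11
0.5 -0.324 -0.268 [0.0942 0.0953 0.0977] 11
0.51 -0.323 -0.266 [0.0951 0.097  0.1005] 13
0.52 -0.33 -0.27 [0.096  0.0986 0.0997] 13
0.53 -0.327 -0.27 [0.0953 0.0991 0.1013] 12
0.54 -0.328 -0.269 [0.0973 0.1006 0.1026] 13
0.55 -0.328 -0.272 [0.098  0.1016 0.1029] 14
0.56 -0.329 -0.272 [0.1    0.1023 0.104 ] 13
0.57 -0.325 -0.275 [0.1032 0.1074 0.1111] 26
0.58 -0.325 -0.274 [0.1023 0.1098 0.1126] 33
0.59 -0.357 -0.284 [0.0988 0.1091 0.122 ] 13
0.6 -0.352 -0.257 [0.1003 0.1182 0.1258] 64
0.61 -0.289 -0.259 [0.0991 0.1141 0.1245] 20
crate rim (array([517.3, 298.3]), array([201.7, 113.4]), 11.53) 0.08328056082091077
```

Run:
```python
import cv2
im=cv2.imread("pics/top0.png")[200:330,400:500]
cv2.imwrite("pics/c1.png",cv2.resize(im,None,fx=4.5,fy=4.5,interpolation=cv2.INTER_CUBIC))
```

```text
(no output)
```

View pics/c1.png

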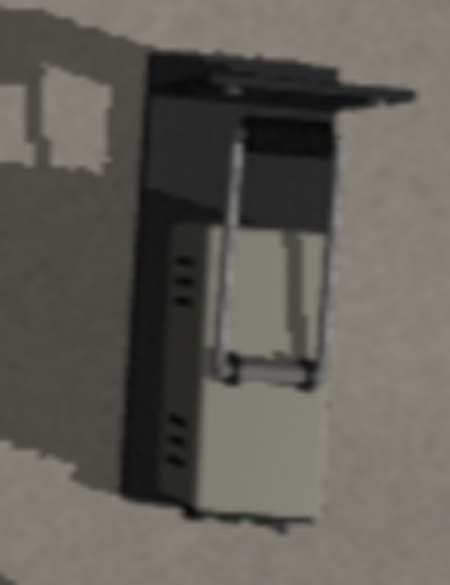

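Meter centre is about (0.462, −0.2915) with yaw −5.5°. Mat is at (0.4886, −0.001), yaw 4.4°, and crate at (0.516, 0.298), yaw 11.5°. Moving above the meter now.

```bash
cat >> h.py <<'E'
from scipy.spatial.transform import Rotation as Ro
def need(x,y,z,yaw,tilt=0):
    "turn (tool axes) first, then shift in the turned tool axes, to bring TCP to x,y,z with tool x at yaw (deg), z down, then tilted about tool y"
    s=manip.state(); w=s["tool_rot"]; A=Ro.from_quat([w[1],w[2],w[3],w[0]])
    B=Ro.from_euler("z",yaw,degrees=True)*Ro.from_euler("x",180,degrees=True)*Ro.from_euler("y",tilt,degrees=True)
    print("t",round(s["time"],2),"pos",s["tool_pos"].round(4),"F",s["contact_force"].round(2),"M",s["ft_torque"].round(3),"w",round(s["gripper_width"],3),"gf",round(s["grasp_force"],1))
    print(" turn",(A.inv()*B).as_rotvec().round(4),"shift",B.inv().apply(np.array([x,y,z])-s["tool_pos"]).round(4), "shift before turn",A.inv().apply(np.array([x,y,z])-s["tool_pos"]).round(4))
E
python3 -m inch '[[[0,0,0],[0,0,0.121],1],[[0,0,0],[0,0,0.121],1],[[0,0,0],[0,0,0.121],1],[[0.026,-0.033,0.007],[0,0,0],1],[[0.026,-0.033,0.007],[0,0,0],1],[[0.026,-0.033,0.007],[0,0,0],1],[[0.026,-0.033,0.007],[0,0,0],1],[[0.026,-0.033,0.007],[0,0,0],1]]'
python3 -m inch '[[[0.026,-0.033,0.007],[0,0,0],1],[[0.026,-0.033,0.007],[0,0,0],1],[[0.026,-0.033,0.007],[0,0,0],1],[[0.026,-0.033,0.007],[0,0,0],1],[[0.026,-0.033,0.007],[0,0,0],1],[[0,0,0],[0,0,0],1],[[0,0,0],[0,0,0],1]]'
python3 -c "
from h import *
need(.462,-.2915,.063,-5.5)"
```

```text
time: 1.9
tool_pos: [0.311, -0.4498, 0.2212]
tool_rot: [0.0, 0.999, -0.048, 0.0]
contact_force: [-0.4, -0.3, 0.2]
gripper_width: 1.001
grasp_force: 0.0
time: 2.6
tool_pos: [0.4555, -0.2988, 0.1862]
tool_rot: [0.0, 0.999, -0.047, -0.0]
contact_force: [-0.4, 0.2, -0.4]
gripper_width: 0.998
grasp_force: 0.0
t 2.6 pos [ 0.4555 -0.2988  0.1862] F [-0.38  0.17 -0.37] M [-0.051 -0.001 -0.002] w 0.998 gf 0.0
 turn [0.0002 0.0006 0.0019] shift [ 0.0057 -0.0079  0.1232] shift before turn [ 0.0058 -0.0079  0.1232]
```

```bash
python3 -m inch '[[[0.006,-0.008,0.013],[0,0,0],1],[[0,0,0.02],[0,0,0],1],[[0,0,0.02],[0,0,0],1],[[0,0,0.02],[0,0,0],1],[[0,0,0.02],[0,0,0],1],[[0,0,0.015],[0,0,0],1],[[0,0,0.015],[0,0,0],1],[[0,0,0],[0,0,0],1]]'
python3 -m inch '[[[0,0,0],[0,0,0],0],[[0,0,0],[0,0,0],0],[[0,0,0],[0,0,0],0],[[0,0,0],[0,0,0],0],[[0,0,0],[0,0,0],0],[[0,0,0],[0,0,0],0],[[0,0,0],[0,0,0],0],[[0,0,0],[0,0,0],0]]'
python3 -c "
from h import *
need(.462,-.2915,.063,-5.5)"
```

```text
time: 3.4
tool_pos: [0.4604, -0.2912, 0.0606]
tool_rot: [-0.001, 0.999, -0.049, -0.002]
contact_force: [-0.4, -0.5, 0.4]
gripper_width: 1.002
grasp_force: 0.0
time: 4.2
tool_pos: [0.4629, -0.2934, 0.0649]
tool_rot: [0.002, 0.999, -0.048, 0.001]
contact_force: [-0.3, -5.7, 3.2]
gripper_width: 0.744
grasp_force: 69.5
t 4.2 pos [ 0.4629 -0.2934  0.0649] F [-0.3  -5.75  3.16] M [-0.702  0.154  0.017] w 0.744 gf 69.5
 turn [ 0.003  -0.0026 -0.0001] shift [-0.0011 -0.0018  0.0019] shift before turn [-0.0011 -0.0018  0.0019]
```

```bash
python3 -m inch '[[[0,0.002,-0.005],[0,0,0],0],[[0,0,-0.01],[0,0,0],0],[[0,0,-0.02],[0,0,0],0],[[0,0,-0.02],[0,0,0],0],[[0,0,-0.02],[0,0,0],0],[[0,0,-0.015],[0,0,0],0],[[0,0,0],[0,0,0],0],[[0,0,0],[0,0,0],0]]'
python3 -c "
from h import *
need(.4886,-.001,.07,4.4)"
```

```text
time: 5.0
tool_pos: [0.4613, -0.2934, 0.1525]
tool_rot: [-0.001, 0.999, -0.048, -0.001]
contact_force: [0.2, 0.1, -9.4]
gripper_width: 0.74
grasp_force: 69.4
t 5.0 pos [ 0.4613 -0.2934  0.1525] F [ 0.21  0.06 -9.37] M [ 0.005  0.062 -0.025] w 0.74 gf 69.4
 turn [-0.0012  0.0012 -0.1729] shift [ 0.0496 -0.2894  0.0825] shift before turn [-0.0008 -0.2935  0.0828]
```

```bash
python3 -m inch '[[[0,-0.01,0],[0,0,-0.043],0],[[0,-0.02,0],[0,0,-0.043],0],[[0,-0.03,0],[0,0,-0.043],0],[[0.002,-0.03,0],[0,0,-0.043],0],[[0.008,-0.035,0],[0,0,0],0],[[0.008,-0.035,0],[0,0,0],0],[[0.008,-0.035,0],[0,0,0],0],[[0.008,-0.035,0.01],[0,0,0],0]]'
python3 -m inch '[[[0.006,-0.03,0.02],[0,0,0],0],[[0.004,-0.02,0.015],[0,0,0],0],[[0,-0.01,0.015],[0,0,0],0],[[0,0,0.01],[0,0,0],0],[[0,0,0],[0,0,0],0],[[0,0,0],[0,0,0],0]]'
python3 -c "
from h import *
need(.4886,-.001,.053,4.4)"
```

```text
time: 5.8
tool_pos: [0.4865, -0.06, 0.1434]
tool_rot: [-0.0, 0.999, 0.039, 0.001]
contact_force: [1.4, -0.2, -9.0]
gripper_width: 0.74
grasp_force: 69.2
time: 6.4
tool_pos: [0.492, -0.0022, 0.0833]
tool_rot: [0.0, 0.999, 0.037, -0.0]
contact_force: [0.4, 0.1, -7.3]
gripper_width: 0.742
grasp_force: 69.3
t 6.4 pos [ 0.492  -0.0022  0.0833] F [ 0.45  0.09 -7.34] M [-0.072  0.057  0.026] w 0.742 gf 69.3
 turn [ 0.0003  0.0002 -0.0018] shift [-0.0033 -0.0015  0.0303] shift before turn [-0.0032 -0.0015  0.0303]
```

```bash
python3 -m inch '[[[-0.003,-0.001,0.01],[0,0,0],0],[[0,0,0.01],[0,0,0],0],[[0,0,0.004],[0,0,0],0],[[0,0,0.002],[0,0,0],0],[[0,0,0.002],[0,0,0],0],[[0,0,0],[0,0,0],0],[[0,0,0],[0,0,0],0]]'
python3 -c "
from h import *
need(.4886,-.001,.053,4.4)"
```

```text
time: 7.1
tool_pos: [0.4891, -0.0006, 0.0556]
tool_rot: [0.0, 0.999, 0.038, 0.0]
contact_force: [-0.4, 0.0, -7.9]
gripper_width: 0.745
grasp_force: 69.5
t 7.1 pos [ 0.4891 -0.0006  0.0556] F [-0.4   0.01 -7.91] M [ 0.038  0.06  -0.002] w 0.745 gf 69.5
 turn [ 0.0001 -0.0005 -0.001 ] shift [-0.0005  0.0003  0.0026] shift before turn [-0.0005  0.0003  0.0026]
```

```bash
python3 -m inch '[[[0,0,0.0015],[0,0,0],0],[[0,0,0.001],[0,0,0],0],[[0,0,0],[0,0,0],0]]'
python3 -m inch '[[[0,0,0.001],[0,0,0],0],[[0,0,0],[0,0,0],0]]'
python3 -m inch '[[[0,0,0.001],[0,0,0],0],[[0,0,0],[0,0,0],0]]'
```

```text
time: 7.4
tool_pos: [0.4891, -0.0006, 0.0531]
tool_rot: [0.0, 0.999, 0.038, 0.0]
contact_force: [0.1, 0.9, -6.6]
gripper_width: 0.74
grasp_force: 69.6
time: 7.6
tool_pos: [0.489, -0.0006, 0.053]
tool_rot: [0.0, 0.999, 0.038, -0.0]
contact_force: [-5.6, 0.5, 1.2]
gripper_width: 0.743
grasp_force: 70.6
time: 7.8
tool_pos: [0.4891, -0.0006, 0.053]
tool_rot: [0.0, 0.999, 0.038, -0.001]
contact_force: [-10.9, 1.5, 8.8]
gripper_width: 0.744
grasp_force: 71.4
```

```bash
python3 -m inch '[[[0,0,-0.0015],[0,0,0],0],[[0,0,0],[0,0,0],1],[[0,0,0],[0,0,0],1],[[0,0,0],[0,0,0],1],[[0,0,0],[0,0,0],1],[[0,0,0],[0,0,0],1],[[0,0,0],[0,0,0],1]]'
python3 -m inch '[[[0,0,-0.015],[0,0,0],1],[[0,0,-0.025],[0,0,0],1],[[0,0,-0.03],[0,0,0],1],[[0,0,-0.04],[0,0,0],1],[[0,0,-0.04],[0,0,0],1],[[0,0,-0.02],[0,0,0],1],[[0,0,0],[0,0,0],1]]'
python3 - <<'E'
from fit import *
need(.4886,-.001,.2,4.4)
im,d,P=cloud("side"); save("s1",im)
q,m=sel(P,[.3,-.1,.066],[.51,.1,.080]); print("top",rect(q[:,:2]),np.median(q[:,2]))
q,m=sel(P,[.3,-.1,.081],[.7,.1,.13])
for x in np.arange(.46,.64,.01):
    s=q[(abs(q[:,0]-x)<.005)]
    if len(s): print(round(x,3),s[:,1].min().round(3),s[:,1].max().round(3),np.percentile(s[:,2],[10,50,90]).round(4),len(s))
for l in("meter_center","grip"):
  for n in("side","top"):
    if n=="top": manip.grab_frame("top")
    print(l,n,[(np.round(r["point"],3),round(r["score"],2)) for r in manip.look_for(n,l)[:2]])
E
```

```text
time: 8.5
tool_pos: [0.4889, -0.0006, 0.0523]
tool_rot: [-0.0, 0.999, 0.038, 0.0]
contact_force: [-0.6, 0.2, 0.1]
gripper_width: 1.002
grasp_force: 0.0
time: 9.2
tool_pos: [0.491, -0.0009, 0.2268]
tool_rot: [0.001, 0.999, 0.038, 0.004]
contact_force: [0.8, -0.3, 0.3]
gripper_width: 1.002
grasp_force: 0.0
t 9.2 pos [ 0.491  -0.0009  0.2268] F [ 0.85 -0.25  0.34] M [-0.002  0.02   0.001] w 1.002 gf 0.0
 turn [ 0.0018 -0.008  -0.001 ] shift [-0.0024 -0.0001  0.0268] shift before turn [-0.0026 -0.0002  0.0268]
top (array([464.5,  -1. ]), array([92.8, 69.6]), 4.64) 0.0727665887697819
0.48 0.017 0.021 [0.0817 0.0831 0.0841] 4
0.49 -0.028 0.029 [0.0819 0.0839 0.0849] 42
0.5 -0.027 0.03 [0.0813 0.0826 0.0857] 21
0.51 -0.025 0.028 [0.0812 0.0827 0.0852] 13
0.52 -0.022 0.032 [0.0822 0.0848 0.0868] 17
0.53 -0.023 0.034 [0.0825 0.085  0.0876] 17
0.54 -0.025 0.035 [0.0828 0.0852 0.0878] 18
0.55 -0.022 0.034 [0.0843 0.0874 0.0892] 18
0.56 -0.02 0.035 [0.0857 0.0878 0.0902] 18
0.57 -0.02 0.036 [0.087  0.089  0.0909] 19
0.58 -0.02 0.037 [0.0876 0.0896 0.0922] 19
0.59 -0.019 0.038 [0.0879 0.0914 0.0927] 17
0.6 -0.02 0.037 [0.093  0.0966 0.1003] 57
0.61 -0.009 0.032 [0.0895 0.097  0.0996] 43
meter_center side [(array([0.495, 0.027, 0.069]), 0.82)]
meter_center top [(array([0.547, 0.004, 0.077]), 0.72)]
grip side [(array([0.572, 0.017, 0.094]), 0.54)]
grip top [(array([0.594, 0.003, 0.092]), 0.58)]
```

View pics/s1.png

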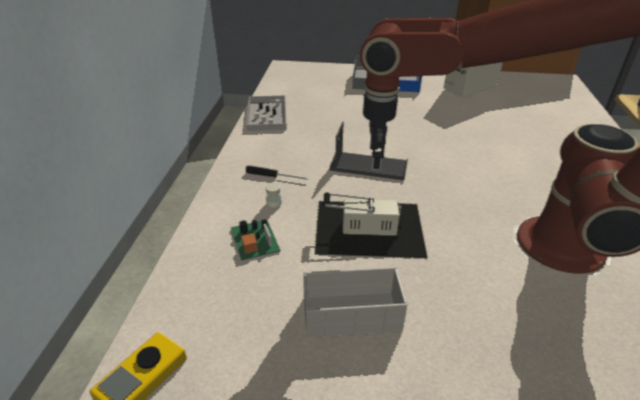

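The side view shows the meter upright on the mat at (370,215) with its handle still folded to the left (+x). Next I'll turn the tool 90° and move above the sleeve at about (0.604, 0.0088, 0.091).

```bash
python3 -m inch '[[[0.015,0,0],[0,0,-0.131],0.45],[[0.015,0,0],[0,0,-0.131],0.45],[[0,0,0],[0,0,-0.131],0.45],[[0,0,0],[0,0,-0.131],0.45],[[0,0,0],[0,0,-0.131],0.45],[[0,0,0],[0,0,-0.131],0.45],[[0,0,0],[0,0,-0.131],0.45],[[0,0,0],[0,0,-0.131],0.45]]'
python3 -m inch '[[[0,0,0],[0,0,-0.131],0.45],[[0,0,0],[0,0,-0.131],0.45],[[0,0,0],[0,0,-0.131],0.45],[[0,0,0],[0,0,-0.131],0.45],[[0,0.03,0],[0,0,0],0.45],[[0,0.03,0],[0,0,0],0.45],[[0,0.02,0],[0,0,0],0.45],[[0,0,0],[0,0,0],0.45]]'
python3 -c "
from h import *
need(.6035,.0088,.097,94.5)"
```

```text
time: 10.35
tool_pos: [0.518, 0.0037, 0.2211]
tool_rot: [-0.001, 0.845, 0.535, -0.001]
contact_force: [-0.4, 0.4, 0.6]
gripper_width: 0.453
grasp_force: 0.0
time: 11.15
tool_pos: [0.5993, 0.0098, 0.221]
tool_rot: [-0.001, 0.679, 0.734, -0.0]
contact_force: [-0.5, -0.5, 0.1]
gripper_width: 0.451
grasp_force: 0.0
t 11.15 pos [0.5993 0.0098 0.221 ] F [-0.46 -0.55  0.11] M [-0.03   0.073 -0.038] w 0.451 gf 0.0
 turn [-0.0016 -0.0003 -0.0013] shift [-0.0013  0.0041  0.124 ] shift before turn [-0.0014  0.0043  0.124 ]
```

```bash
python3 -m inch '[[[-0.001,0.004,0.02],[0,0,0],0.45],[[0,0,0.03],[0,0,0],0.45],[[0,0,0.025],[0,0,0],0.45],[[0,0,0.02],[0,0,0],0.45],[[0,0,0.015],[0,0,0],0.45],[[0,0,0.013],[0,0,0],0.45],[[0,0,0],[0,0,0],0.45],[[0,0,0],[0,0,0],0.45]]'
python3 - <<'E'
from fit import *
need(.6035,.0088,.097,94.5)
im,d,P=cloud("side"); save("s2",cv2.resize(im[150:270,280:460],None,fx=4,fy=4,interpolation=cv2.INTER_CUBIC))
E
```

```text
time: 11.95
tool_pos: [0.6025, 0.009, 0.0997]
tool_rot: [0.0, 0.679, 0.734, 0.0]
contact_force: [-0.3, 0.4, 0.7]
gripper_width: 0.452
grasp_force: 0.0
t 11.95 pos [0.6025 0.009  0.0997] F [-0.27  0.42  0.69] M [-0.067  0.002 -0.04 ] w 0.452 gf 0.0
 turn [ 0.0004  0.0001 -0.0015] shift [-0.0003  0.001   0.0027] shift before turn [-0.0003  0.001   0.0027]
```

View pics/s2.png

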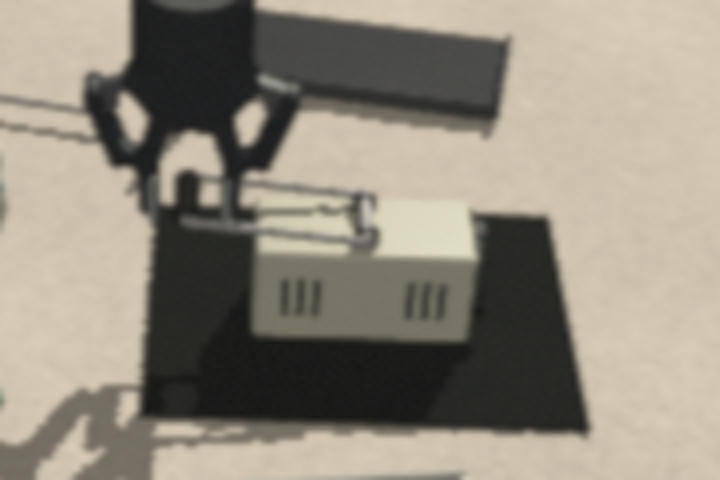

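The fingers, at (150,190) and (228,195) in the crop, straddle the sleeve at (188,190) evenly. Closing.

```bash
python3 -m inch '[[[0,0.001,0.002],[0,0,0],0.2],[[0,0,0],[0,0,0],0],[[0,0,0],[0,0,0],0],[[0,0,0],[0,0,0],0],[[0,0,0],[0,0,0],0],[[0,0,0],[0,0,0],0]]'
python3 -c "
from h import *
need(.6035,.0088,.097,94.5)"
```

```text
time: 12.6
tool_pos: [0.6042, 0.0091, 0.0981]
tool_rot: [0.001, 0.679, 0.734, 0.001]
contact_force: [3.3, 0.3, 1.6]
gripper_width: 0.191
grasp_force: 58.5
t 12.6 pos [0.6042 0.0091 0.0981] F [3.28 0.3  1.57] M [ 0.036 -0.467  0.048] w 0.191 gf 58.5
 turn [ 0.0023  0.0003 -0.0016] shift [-0.0002 -0.0007  0.0011] shift before turn [-0.0002 -0.0007  0.0011]
```

```bash
python3 -m inch '[[[0,-0.0012,-0.008],[0,0,0],0],[[0,-0.0018,-0.0078],[0,0,0],0],[[0,-0.0023,-0.0077],[0,0,0],0],[[0,-0.0028,-0.0075],[0,0,0],0],[[0,0,0],[0,0,0],0],[[0,0,0],[0,0,0],0]]'
python3 -c "
from h import *
need(.6035,.0088,.097,94.5)"
```

```text
time: 13.2
tool_pos: [0.5958, 0.0085, 0.1291]
tool_rot: [0.001, 0.679, 0.734, 0.001]
contact_force: [6.0, 1.0, 1.0]
gripper_width: 0.185
grasp_force: 59.1
t 13.2 pos [0.5958 0.0085 0.1291] F [6.04 0.95 1.04] M [ 0.065 -0.913 -0.038] w 0.185 gf 59.1
 turn [ 0.0024  0.0002 -0.0016] shift [-0.0003  0.0077  0.0321] shift before turn [-0.0003  0.0076  0.0321]
```

```bash
python3 -m inch '[[[0,0.0015,0],[0,0,0],0],[[0,0,0],[0,0,0],0],[[0,0,0],[0,0,0],0]]'
python3 -m inch '[[[0,-0.0033,-0.0073],[0,0,0],0],[[0,-0.0038,-0.0071],[0,0,0],0],[[0,0,0],[0,0,0],0],[[0,0,0],[0,0,0],0]]'
python3 -c "
from h import *
need(.6035,.0088,.097,94.5)"
```

```text
time: 13.5
tool_pos: [0.5964, 0.0086, 0.1277]
tool_rot: [-0.0, 0.679, 0.734, -0.0]
contact_force: [3.8, 0.7, 1.0]
gripper_width: 0.191
grasp_force: 59.0
time: 13.9
tool_pos: [0.5893, 0.0081, 0.1426]
tool_rot: [-0.0, 0.679, 0.734, -0.0]
contact_force: [2.6, -0.0, 0.8]
gripper_width: 0.187
grasp_force: 59.2
t 13.9 pos [0.5893 0.0081 0.1426] F [ 2.63 -0.01  0.83] M [-0.012 -0.325  0.017] w 0.187 gf 59.2
 turn [-0.0004 -0.0001 -0.0016] shift [-0.0004  0.0142  0.0456] shift before turn [-0.0004  0.0143  0.0456]
```

```bash
python3 -m inch '[[[0,-0.0042,-0.0069],[0,0,0],0],[[0,-0.0047,-0.0066],[0,0,0],0],[[0,-0.0051,-0.0062],[0,0,0],0],[[0,-0.0055,-0.0058],[0,0,0],0],[[0,0,0],[0,0,0],0],[[0,0,0],[0,0,0],0]]'
python3 -c "
from h import *
need(.6035,.0088,.097,94.5)"
```

```text
time: 14.5
tool_pos: [0.5699, 0.0066, 0.1683]
tool_rot: [0.0, 0.679, 0.734, 0.0]
contact_force: [0.6, 0.3, 0.6]
gripper_width: 0.189
grasp_force: 59.4
t 14.5 pos [0.5699 0.0066 0.1683] F [0.59 0.35 0.56] M [ 0.024 -0.163 -0.05 ] w 0.189 gf 59.4
 turn [ 0.0001 -0.     -0.0016] shift [-0.0004  0.0336  0.0713] shift before turn [-0.0004  0.0336  0.0713]
```

```bash
python3 -m inch '[[[0,-0.006,-0.0053],[0,0,0],0],[[0,-0.0064,-0.0049],[0,0,0],0],[[0,-0.0067,-0.0044],[0,0,0],0],[[0,-0.007,-0.004],[0,0,0],0],[[0,0,0],[0,0,0],0],[[0,0,0],[0,0,0],0]]'
python3 -c "
from h import *
need(.6035,.0088,.097,94.5)"
```

```text
time: 15.1
tool_pos: [0.5444, 0.0046, 0.1874]
tool_rot: [0.001, 0.679, 0.734, 0.0]
contact_force: [2.2, 0.9, 3.6]
gripper_width: 0.187
grasp_force: 59.6
t 15.1 pos [0.5444 0.0046 0.1874] F [2.23 0.89 3.59] M [ 0.121 -0.397 -0.01 ] w 0.187 gf 59.6
 turn [ 0.0015  0.0002 -0.0016] shift [-0.0004  0.0593  0.0904] shift before turn [-0.0003  0.0591  0.0905]
```

```bash
python3 -m inch '[[[0,0.0004,-0.001],[0,0,0],0],[[0,-0.0073,-0.0034],[0,0,0],0],[[0,-0.0075,-0.003],[0,0,0],0],[[0,0,0],[0,0,0],0],[[0,0,0],[0,0,0],0]]'
python3 -c "
from h import *
need(.6035,.0088,.097,94.5)"
```

```text
time: 15.6
tool_pos: [0.5295, 0.0035, 0.1943]
tool_rot: [0.0, 0.679, 0.734, 0.0]
contact_force: [1.9, 0.5, 1.9]
gripper_width: 0.189
grasp_force: 59.5
t 15.6 pos [0.5295 0.0035 0.1943] F [1.91 0.55 1.9 ] M [ 0.075 -0.219 -0.037] w 0.189 gf 59.5
 turn [ 0.0001  0.0001 -0.0016] shift [-0.0005  0.0742  0.0973] shift before turn [-0.0003  0.0741  0.0973]
```

```bash
python3 -m inch '[[[0,-0.0047,-0.0016],[0,0,0],0],[[0,-0.0048,-0.0014],[0,0,0],0],[[0,0,0],[0,0,0],0],[[0,0,0],[0,0,0],0]]'
python3 -c "
from h import *
need(.6035,.0088,.097,94.5)"
python3 -m inch '[[[0,-0.0049,-0.0012],[0,0,0],0],[[0,0,0],[0,0,0],0],[[0,0,0],[0,0,0],0]]'
python3 -m inch '[[[0,-0.0035,-0.0008],[0,0,0],0],[[0,0,0],[0,0,0],0],[[0,0,0],[0,0,0],0]]'
python3 -c "
from h import *
need(.6035,.0088,.097,94.5)"
```

```text
time: 16.0
tool_pos: [0.5202, 0.0027, 0.1974]
tool_rot: [0.0, 0.679, 0.734, 0.0]
contact_force: [1.5, 0.1, 3.6]
gripper_width: 0.191
grasp_force: 59.7
t 16.0 pos [0.5202 0.0027 0.1974] F [1.51 0.05 3.56] M [ 0.019 -0.208  0.014] w 0.191 gf 59.7
 turn [ 0.0002  0.0001 -0.0016] shift [-0.0005  0.0835  0.1004] shift before turn [-0.0003  0.0835  0.1004]
time: 16.3
tool_pos: [0.5154, 0.0023, 0.1987]
tool_rot: [0.0, 0.679, 0.734, 0.0]
contact_force: [1.7, 1.1, 5.5]
gripper_width: 0.184
grasp_force: 59.7
time: 16.6
tool_pos: [0.5118, 0.0021, 0.1995]
tool_rot: [0.0, 0.679, 0.734, -0.0]
contact_force: [0.7, -0.5, 6.3]
gripper_width: 0.191
grasp_force: 59.8
t 16.6 pos [0.5118 0.0021 0.1995] F [ 0.67 -0.49  6.27] M [ 0.095 -0.095 -0.044] w 0.191 gf 59.8
 turn [-0.      0.0001 -0.0015] shift [-0.0005  0.0919  0.1025] shift before turn [-0.0003  0.0919  0.1025]
```

```bash
python3 -m inch '[[[0,0,-0.0015],[0,0,0],0],[[0,0,0],[0,0,0],0],[[0,0,0],[0,0,0],0]]'
python3 -m inch '[[[0,-0.002,-0.0004],[0,0,0],0],[[0,0,0],[0,0,0],0],[[0,0,0],[0,0,0],0]]'
python3 -m inch '[[[0,-0.002,-0.0003],[0,0,0],0],[[0,0,0],[0,0,0],0],[[0,0,0],[0,0,0],0]]'
python3 -c "
from h import *
need(.6035,.0088,.097,94.5)"
```

```text
time: 16.9
tool_pos: [0.5112, 0.0021, 0.1997]
tool_rot: [-0.001, 0.679, 0.734, -0.001]
contact_force: [-0.5, 0.8, -0.1]
gripper_width: 0.188
grasp_force: 59.3
time: 17.2
tool_pos: [0.5092, 0.002, 0.2001]
tool_rot: [-0.001, 0.679, 0.734, -0.001]
contact_force: [-0.3, 0.4, -2.7]
gripper_width: 0.188
grasp_force: 59.1
time: 17.5
tool_pos: [0.5073, 0.0018, 0.2005]
tool_rot: [-0.001, 0.679, 0.734, -0.001]
contact_force: [-1.4, -0.2, -4.7]
gripper_width: 0.186
grasp_force: 58.9
t 17.5 pos [0.5073 0.0018 0.2005] F [-1.38 -0.18 -4.65] M [-0.05   0.255 -0.017] w 0.186 gf 58.9
 turn [-0.002  -0.0003 -0.0015] shift [-0.0006  0.0965  0.1035] shift before turn [-0.0005  0.0967  0.1033]
```

```bash
python3 -m inch '[[[0,0,0.0009],[0,0,0],0],[[0,0,0],[0,0,0],0],[[0,0,0],[0,0,0],0]]'
python3 -m inch '[[[0,-0.002,0],[0,0,0],0],[[0,0,0],[0,0,0],0],[[0,0,0],[0,0,0],0]]'
python3 -m inch '[[[0,-0.002,0],[0,0,0],0],[[0,0,0],[0,0,0],0],[[0,0,0],[0,0,0],0]]'
python3 -c "
from h import *
need(.6035,.0088,.097,94.5)"
```

```text
time: 17.8
tool_pos: [0.5079, 0.0018, 0.2004]
tool_rot: [-0.0, 0.679, 0.734, -0.0]
contact_force: [-1.2, 0.8, -4.1]
gripper_width: 0.186
grasp_force: 59.0
time: 18.1
tool_pos: [0.506, 0.0016, 0.2007]
tool_rot: [0.0, 0.679, 0.734, 0.0]
contact_force: [-1.1, -0.2, -4.4]
gripper_width: 0.187
grasp_force: 59.1
time: 18.4
tool_pos: [0.5041, 0.0015, 0.2009]
tool_rot: [0.0, 0.679, 0.734, 0.0]
contact_force: [-1.8, 0.2, -2.0]
gripper_width: 0.186
grasp_force: 59.2
t 18.4 pos [0.5041 0.0015 0.2009] F [-1.79  0.18 -2.02] M [ 0.068  0.152 -0.004] w 0.186 gf 59.2
 turn [ 0.0006  0.0001 -0.0015] shift [-0.0005  0.0996  0.1039] shift before turn [-0.0003  0.0996  0.1039]
```

```bash
for i in 1; do
python3 -m inch '[[[0,-0.003,0],[0,0,0],0],[[0,0,0],[0,0,0],0],[[0,0,0],[0,0,0],0]]'
python3 -m inch '[[[0,-0.003,0],[0,0,0],0],[[0,0,0],[0,0,0],0],[[0,0,0],[0,0,0],0]]'
done | grep -E "pos|force"
```

```text
tool_pos: [0.5013, 0.0012, 0.2012]
contact_force: [-0.3, 0.4, -0.1]
grasp_force: 59.4
tool_pos: [0.4984, 0.0009, 0.2014]
contact_force: [-1.1, -0.0, 4.2]
grasp_force: 59.7
```

```bash
{ python3 -m inch '[[[0,-0.002,-0.001],[0,0,0],0],[[0,0,0],[0,0,0],0],[[0,0,0],[0,0,0],0]]'
python3 -m inch '[[[0,-0.002,0],[0,0,0],0],[[0,0,0],[0,0,0],0],[[0,0,0],[0,0,0],0]]'
python3 -m inch '[[[0,-0.002,0],[0,0,0],0],[[0,0,0],[0,0,0],0],[[0,0,0],[0,0,0],0]]'; } | grep -E "pos|force"
```

```text
tool_pos: [0.496, 0.0008, 0.2016]
contact_force: [-0.2, 0.2, 3.7]
grasp_force: 59.6
tool_pos: [0.494, 0.0007, 0.2017]
contact_force: [-1.1, -0.2, 3.3]
grasp_force: 59.7
tool_pos: [0.4921, 0.0005, 0.2017]
contact_force: [-0.5, 0.5, 4.8]
grasp_force: 59.7
```

```bash
{ python3 -m inch '[[[0,0,-0.001],[0,0,0],0],[[0,0,0],[0,0,0],0],[[0,0,0],[0,0,0],0]]'
python3 -m inch '[[[0,-0.002,0],[0,0,0],0],[[0,0,0],[0,0,0],0],[[0,0,0],[0,0,0],0]]'
python3 -m inch '[[[0,-0.0015,0],[0,0,0],0],[[0,0,0],[0,0,0],0],[[0,0,0],[0,0,0],0]]'; } | grep -E "pos|force"
python3 - <<'E'
from fit import *
im,d,P=cloud("side"); save("s3",cv2.resize(im[120:270,280:460],None,fx=4,fy=4,interpolation=cv2.INTER_CUBIC))
q,m=sel(P,[.3,-.1,.066],[.6,.1,.080]); print("top",rect(q[:,:2]),np.median(q[:,2]))
q,m=sel(P,[.38,-.06,.085],[.6,.06,.165]); 
for z in np.arange(.09,.16,.01):
    s=q[abs(q[:,2]-z)<.005]
    if len(s): print(round(z,3),np.median(s[:,0]).round(4),s[:,0].min().round(4),s[:,0].max().round(4),s[:,1].min().round(3),s[:,1].max().round(3))
E
```

```text
tool_pos: [0.4916, 0.0006, 0.2018]
contact_force: [-0.7, -0.3, 0.9]
grasp_force: 59.4
tool_pos: [0.4896, 0.0004, 0.2019]
contact_force: [-0.9, -0.5, -1.8]
grasp_force: 59.2
tool_pos: [0.4883, 0.0003, 0.2019]
contact_force: [0.3, -0.8, -3.7]
grasp_force: 58.9
top (array([488.3,   1.2]), array([140.9,  70.7]), 4.78) 0.07281725971051833
0.09 0.4909 0.4844 0.4945 -0.024 0.03
0.1 0.488 0.4852 0.4944 -0.023 0.03
0.11 0.4899 0.4858 0.4927 -0.024 0.028
0.12 0.4893 0.4847 0.4935 -0.026 0.031
0.13 0.4899 0.4848 0.4942 -0.025 0.029
0.14 0.4894 0.4854 0.4926 -0.027 0.03
0.15 0.4898 0.4863 0.4934 -0.025 0.03
0.16 0.4873 0.4845 0.4936 -0.023 0.029
```

View pics/s3.png

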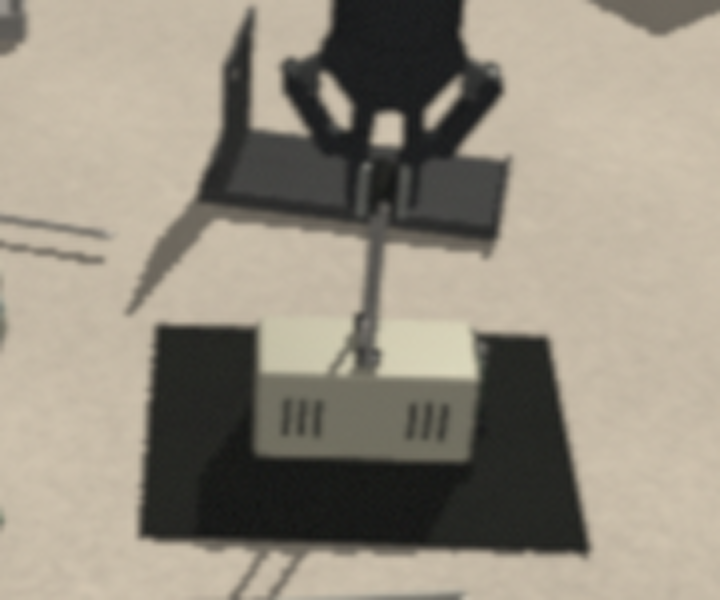

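The handle is about upright at (375,270) in the crop, the meter is flat, and I haven't felt the stop yet. Continuing in small steps.

```bash
{ python3 -m inch '[[[0,-0.0015,0.001],[0,0,0],0],[[0,0,0],[0,0,0],0],[[0,0,0],[0,0,0],0]]'
python3 -m inch '[[[0,-0.0015,0],[0,0,0],0],[[0,0,0],[0,0,0],0],[[0,0,0],[0,0,0],0]]'
python3 -m inch '[[[0,-0.0015,0],[0,0,0],0],[[0,0,0],[0,0,0],0],[[0,0,0],[0,0,0],0]]'; } | grep -E "pos|force"
```

```text
tool_pos: [0.4875, 0.0002, 0.202]
contact_force: [1.6, 1.1, -1.4]
grasp_force: 59.2
tool_pos: [0.4861, 0.0, 0.2023]
contact_force: [3.4, 1.1, 1.0]
grasp_force: 59.4
tool_pos: [0.4848, -0.0001, 0.2026]
contact_force: [4.4, 0.6, 4.3]
grasp_force: 59.7
```

Force rises steadily from x≈0.488, so that is the stop. I'll back off, release and check that the handle stays up.

```bash
python3 -m inch '[[[0,0.0035,0],[0,0,0],0],[[0,0,0],[0,0,0],0],[[0,0,0],[0,0,0],0]]' | grep -E "pos|force"
python3 -m inch '[[[0,0,0],[0,0,0],0.4],[[0,0,0],[0,0,0],0.4],[[0,0,0],[0,0,0],0.4],[[0,0,0],[0,0,0],0.4],[[0,0,0],[0,0,0],0.4],[[0,0,0],[0,0,0],0.4]]' | grep -E "pos|force|width"
python3 -m inch '[[[0,0,-0.02],[0,0,0],0.45],[[0,0,-0.02],[0,0,0],0.45],[[0,0,-0.02],[0,0,0],0.45],[[0,0,0],[0,0,0],0.45],[[0,0,0],[0,0,0],0.45]]' | grep -E "pos|force|width"
python3 - <<'E'
from fit import *
need(.49,0,.2,94.5)
im,d,P=cloud("side"); save("s4",cv2.resize(im[100:270,280:460],None,fx=3.5,fy=3.5,interpolation=cv2.INTER_CUBIC))
q,m=sel(P,[.3,-.1,.066],[.6,.1,.080]); print("top",rect(q[:,:2]),np.median(q[:,2]))
q,m=sel(P,[.38,-.06,.085],[.6,.06,.215]); 
for z in np.arange(.09,.21,.01):
    s=q[abs(q[:,2]-z)<.005]
    if len(s): print(round(z,3),np.median(s[:,0]).round(4),s[:,0].min().round(4),s[:,0].max().round(4),s[:,1].min().round(3),s[:,1].max().round(3))
E
```

```text
tool_pos: [0.4877, 0.0002, 0.2018]
contact_force: [3.1, -0.2, 4.8]
grasp_force: 59.7
tool_pos: [0.4874, 0.0002, 0.2013]
contact_force: [-0.2, -0.2, -0.0]
gripper_width: 0.401
grasp_force: 0.0
tool_pos: [0.4876, 0.0002, 0.2614]
contact_force: [-0.0, -0.7, -0.9]
gripper_width: 0.452
grasp_force: 0.0
t 23.15 pos [4.876e-01 2.000e-04 2.614e-01] F [-0.02 -0.66 -0.9 ] M [-0.001  0.008 -0.027] w 0.452 gf 0.0
 turn [ 0.0004  0.0001 -0.0015] shift [-0.0004  0.0024  0.0614] shift before turn [-0.0004  0.0024  0.0614]
top (array([487.8,   2.1]), array([142.5,  68.5]), 5.81) 0.07288379986268616
0.09 0.4904 0.482 0.4986 -0.026 0.029
0.1 0.4902 0.4852 0.4944 -0.023 0.029
0.11 0.4899 0.4858 0.4929 -0.025 0.029
0.12 0.4893 0.4846 0.4938 -0.026 0.032
0.13 0.49 0.4851 0.4942 -0.024 0.029
0.14 0.489 0.4854 0.4926 -0.025 0.031
0.15 0.489 0.4844 0.4932 -0.024 0.031
0.16 0.4894 0.4847 0.4937 -0.023 0.032
0.17 0.4878 0.4853 0.4902 0.024 0.031
0.18 0.4875 0.486 0.4889 0.025 0.03
0.19 0.4871 0.4803 0.4944 0.019 0.03
0.2 0.4898 0.4806 0.4985 -0.02 0.028
```

View pics/s4.png

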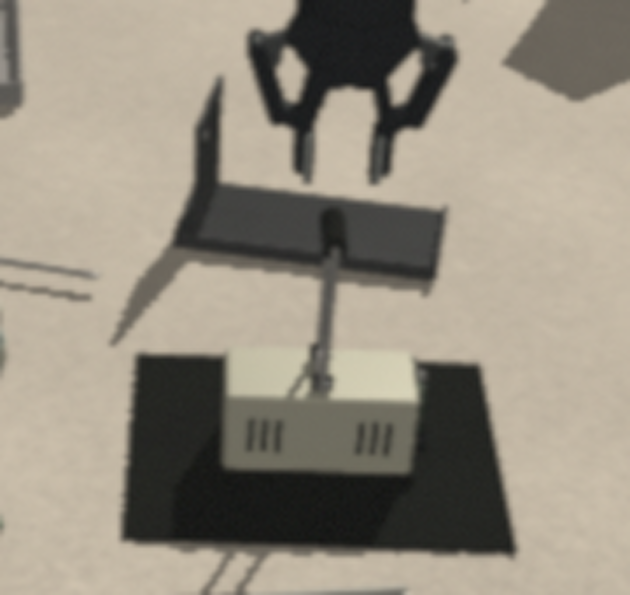

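The handle stands up by itself at (330,290) in the crop, with the meter flat on the mat. Now I'll regrasp the sleeve and lift.

```bash
python3 -m inch '[[[0.002,0,0.02],[0,0,0],0.45],[[0,0,0.02],[0,0,0],0.45],[[0,0,0.015],[0,0,0],0.45],[[0,0,0.006],[0,0,0],0.45],[[0,0,0],[0,0,0],0.2],[[0,0,0],[0,0,0],0],[[0,0,0],[0,0,0],0],[[0,0,0],[0,0,0],0]]' | grep -E "pos|force|width"
python3 -m inch '[[[0,0,0],[0,0,0],0],[[0,0,0],[0,0,0],0],[[0,0,0],[0,0,0],0]]' | grep -E "pos|force|width"
python3 -m inch '[[[0,0,-0.001],[0,0,0],0],[[0,0,-0.002],[0,0,0],0],[[0,0,-0.004],[0,0,0],0],[[0,0,-0.006],[0,0,0],0],[[0,0,-0.006],[0,0,0],0],[[0,0,0],[0,0,0],0],[[0,0,0],[0,0,0],0],[[0,0,0],[0,0,0],0]]' | grep -E "pos|force|width"
```

```text
tool_pos: [0.4874, 0.0022, 0.2004]
contact_force: [1.1, -0.3, -5.8]
gripper_width: 0.192
grasp_force: 58.6
tool_pos: [0.4873, 0.0022, 0.2004]
contact_force: [0.7, 0.3, -5.9]
gripper_width: 0.19
grasp_force: 58.6
tool_pos: [0.4873, 0.0022, 0.2193]
contact_force: [-0.0, 0.3, -8.1]
gripper_width: 0.189
grasp_force: 58.7
```

```bash
python3 -m inch '[[[0,0,-0.01],[0,0,0],0],[[0,0,-0.016],[0,0,0],0],[[0,0,-0.02],[0,0,0],0],[[0,0,-0.02],[0,0,-0.014],0],[[0,0,-0.016],[0,0,-0.028],0],[[0,0,-0.01],[0,0,-0.028],0],[[0,0,0],[0,0,-0.028],0],[[0,0,0],[0,0,-0.014],0]]' | grep -E "pos|force|width"
python3 -m inch '[[[0.01,0.003,0],[0,0,0],0],[[0.02,0.006,0],[0,0,0],0],[[0.028,0.0086,0],[0,0,0],0],[[0.028,0.0086,0],[0,0,0],0],[[0.028,0.0086,0],[0,0,0],0],[[0.028,0.0086,0],[0,0,0],0],[[0.028,0.0086,0],[0,0,0],0],[[0.028,0.0086,0],[0,0,0],0]]' | grep -E "pos|force|width"
python3 -m inch '[[[0.028,0.0086,0],[0,0,0],0],[[0.025,0.008,0],[0,0,0],0],[[0.018,0.006,0],[0,0,0],0],[[0.01,0.003,0],[0,0,0],0],[[0,0,0],[0,0,0],0],[[0,0,0],[0,0,0],0],[[0,0,0],[0,0,0],0]]' | grep -E "pos|force|width"
python3 - <<'E'
from fit import *
need(.5163,.298,.3,101.5)
im,d,P=cloud("side"); save("s5",im)
np.save("s5.npy",P)
z=P[...,2]
q,m=sel(P,[.4,.2,.1],[.62,.4,.22]); 
for lo in np.arange(.1,.3,.01):
    s=q[abs(q[:,2]-lo)<.005]
    if len(s)>3: print(round(lo,3),len(s),rect(s[:,:2]))
E
```

```text
tool_pos: [0.4872, 0.0022, 0.3111]
contact_force: [-0.5, -0.1, -9.2]
gripper_width: 0.192
grasp_force: 59.0
tool_pos: [0.509, 0.21, 0.3099]
contact_force: [0.5, -0.3, -8.6]
gripper_width: 0.189
grasp_force: 59.0
tool_pos: [0.5198, 0.2913, 0.3115]
contact_force: [1.5, -0.4, -9.2]
gripper_width: 0.189
grasp_force: 59.0
t 27.4 pos [0.5198 0.2913 0.3115] F [ 1.52 -0.39 -9.18] M [-0.038  0.005 -0.043] w 0.189 gf 59.0
 turn [-0.0001  0.0011 -0.013 ] shift [ 0.0073 -0.0021  0.0115] shift before turn [ 0.0073 -0.0022  0.0115]
0.11 5 (array([488.5, 312.7]), array([61.7,  1. ]), 9.13)
0.12 199 (array([524.4, 317.8]), array([145.9,  39.3]), -3.27)
0.13 267 (array([519.7, 308.7]), array([152.4,  48. ]), 2.36)
0.14 274 (array([521.4, 312.7]), array([153.3,  48.6]), -2.17)
0.15 283 (array([526.8, 317.4]), array([149.9,  50.2]), -7.97)
0.16 282 (array([526.7, 315.7]), array([151.5,  53. ]), -8.24)
0.17 293 (array([520.9, 295.9]), array([148.2,  62.7]), 7.55)
0.18 1190 (array([522.5, 291.1]), array([143.1,  65.9]), 11.12)
0.19 546 (array([528.7, 295.4]), array([129. ,  60.6]), 7.31)
0.2 53 (array([525.1, 291.6]), array([54.1,  8.8]), -81.84)
0.21 28 (array([523. , 291.9]), array([54.1,  5.8]), -79.11)
0.22 14 (array([523.5, 291.6]), array([55.1,  6. ]), -80.15)
```

View pics/s5.png

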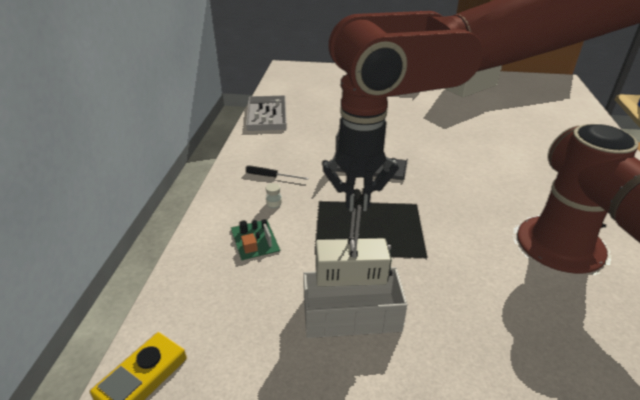

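The meter hangs level over the crate at (352,262), 6–7 mm off centre. I'll correct that and lower.

```bash
python3 -m inch '[[[0.004,-0.0025,0],[0,0,-0.005],0],[[0.004,-0.002,0],[0,0,-0.005],0],[[0,0,0.008],[0,0,0],0],[[0,0,0.012],[0,0,0],0],[[0,0,0.012],[0,0,0],0],[[0,0,0.01],[0,0,0],0],[[0,0,0],[0,0,0],0]]' | grep -E "pos|force|width"
python3 - <<'E'
from fit import *
need(.5163,.298,.206,101.5)
im,d,P=cloud("top")
q,m=sel(P,[.4,.2,.12],[.62,.4,.16]); print("meter",len(q),rect(q[:,:2]))
im,d,P=cloud("side")
q,m=sel(P,[.4,.2,.13],[.62,.4,.15]); print("meter side",len(q),rect(q[:,:2]))
E
```

```text
tool_pos: [0.5125, 0.2989, 0.2659]
contact_force: [0.6, 0.3, -8.6]
gripper_width: 0.186
grasp_force: 59.1
t 28.15 pos [0.5125 0.2989 0.2659] F [ 0.64  0.26 -8.64] M [-0.023 -0.032  0.01 ] w 0.186 gf 59.1
 turn [-0.0052  0.001  -0.0018] shift [-0.0016  0.0036  0.0599] shift before turn [-0.0016  0.0039  0.0599]
meter 2068 (array([509.4, 297.1]), array([149. ,  65.7]), 11.9)
meter side 1729 (array([512. , 297.8]), array([146.8,  68.5]), 11.52)
```

Well centred (25 mm spare each way lengthwise). Lower the rest.

```bash
python3 -m inch '[[[0,0.003,0.012],[0,0,0],0],[[0,0,0.014],[0,0,0],0],[[0,0,0.012],[0,0,0],0],[[0,0,0.008],[0,0,0],0],[[0,0,0.004],[0,0,0],0],[[0,0,0],[0,0,0],0],[[0,0,0],[0,0,0],0]]' | grep -E "pos|force|width"
python3 -m inch '[[[0,0,0.003],[0,0,0],0],[[0,0,0],[0,0,0],0]]' | grep -E "pos|force"
python3 -m inch '[[[0,0,0.0015],[0,0,0],0],[[0,0,0],[0,0,0],0],[[0,0,0],[0,0,0],0]]' | grep -E "pos|force"
```

```text
tool_pos: [0.5169, 0.3001, 0.22]
contact_force: [-0.2, 0.1, -8.9]
gripper_width: 0.191
grasp_force: 59.1
tool_pos: [0.5167, 0.3001, 0.2167]
contact_force: [0.3, -1.1, -8.5]
grasp_force: 59.0
tool_pos: [0.5166, 0.3, 0.215]
contact_force: [-0.4, -0.2, -9.6]
grasp_force: 59.1
```

```bash
python3 -m inch '[[[0,0,0.003],[0,0,0],0],[[0,0,0.002],[0,0,0],0],[[0,0,0],[0,0,0],0]]' | grep -E "pos|force"
python3 -m inch '[[[0,0,0.0015],[0,0,0],0],[[0,0,0],[0,0,0],0],[[0,0,0],[0,0,0],0]]' | grep -E "pos|force"
python3 -m inch '[[[0,0,0.0015],[0,0,0],0],[[0,0,0],[0,0,0],0],[[0,0,0],[0,0,0],0]]' | grep -E "pos|force"
python3 -m inch '[[[0,0,0.001],[0,0,0],0],[[0,0,0],[0,0,0],0],[[0,0,0],[0,0,0],0]]' | grep -E "pos|force"
```

```text
tool_pos: [0.5163, 0.2999, 0.2093]
contact_force: [0.2, -0.2, -9.4]
grasp_force: 59.1
tool_pos: [0.5166, 0.3, 0.2085]
contact_force: [0.4, -0.8, -7.8]
grasp_force: 59.1
tool_pos: [0.5166, 0.3, 0.207]
contact_force: [-0.2, -0.0, -8.9]
grasp_force: 59.1
tool_pos: [0.5166, 0.3, 0.206]
contact_force: [-0.1, 0.2, -8.6]
grasp_force: 59.1
```

```bash
python3 -m inch '[[[0,0,0.001],[0,0,0],0],[[0,0,0],[0,0,0],0],[[0,0,0],[0,0,0],0]]' | grep -E "pos|force"
python3 -m inch '[[[0,0,0.001],[0,0,0],0],[[0,0,0],[0,0,0],0],[[0,0,0],[0,0,0],0]]' | grep -E "pos|force"
python3 -m inch '[[[0,0,0.0005],[0,0,0],0],[[0,0,0],[0,0,0],0],[[0,0,0],[0,0,0],0]]' | grep -E "pos|force"
```

```text
tool_pos: [0.5167, 0.3002, 0.2054]
contact_force: [-1.4, 0.3, -6.4]
grasp_force: 59.2
tool_pos: [0.5172, 0.3003, 0.2051]
contact_force: [-1.3, 0.1, -2.0]
grasp_force: 59.7
tool_pos: [0.5174, 0.3003, 0.2051]
contact_force: [-1.1, -0.3, 3.8]
grasp_force: 60.1
```

Landed. Release, withdraw upward and check.

```bash
python3 -m inch '[[[0,-0.001,-0.0005],[0,0,0],0],[[0,0,0],[0,0,0],0.15],[[0,0,0],[0,0,0],0.45],[[0,0,0],[0,0,0],0.45],[[0,0,0],[0,0,0],0.45],[[0,0,0],[0,0,0],0.45],[[0,0,0],[0,0,0],0.45],[[0,0,0],[0,0,0],0.45]]' | grep -E "pos|force|width"
python3 -m inch '[[[0,0,-0.01],[0,0,0],0.45],[[0,0,-0.02],[0,0,0],0.45],[[0,0,-0.03],[0,0,0],0.45],[[0,0,-0.03],[0,0,0],0.45],[[0,0,-0.03],[0,0,0],0.45],[[0,0,0],[0,0,0],0.45],[[0,0,0],[0,0,0],0.45],[[0,0,0],[0,0,0],0.45]]' | grep -E "pos|force|width"
python3 - <<'E'
from fit import *
need(.5163,.298,.206,101.5)
im,d,P=cloud("side"); save("s6",im)
q,m=sel(P,[.4,.2,.095],[.62,.4,.22]); 
for lo in np.arange(.1,.22,.02):
    s=q[abs(q[:,2]-lo)<.01]
    if len(s)>3: print(round(lo,3),len(s),np.median(s,0).round(3))
im,d,P=cloud("top")
K=np.ones((3,3),np.uint8)
q,m=sel(P,[.4,.2,.06],[.62,.4,.1]); print("top z",len(q),np.percentile(q[:,2],[10,50,90]).round(4))
q,m=sel(P,[.43,.26,.07],[.6,.34,.082]); print("meter",rect(q[:,:2])); A=np.c_[q[:,:2],np.ones(len(q))]; print("plane",np.linalg.lstsq(A,q[:,2],rcond=None)[0].round(4),np.median(q[:,2]))
E
```

```text
tool_pos: [0.5156, 0.2998, 0.2039]
contact_force: [-0.5, -1.0, 0.1]
gripper_width: 0.449
grasp_force: 0.0
tool_pos: [0.5152, 0.2996, 0.3227]
contact_force: [0.1, 0.3, -0.7]
gripper_width: 0.448
grasp_force: 0.0
t 33.15 pos [0.5152 0.2996 0.3227] F [ 0.1   0.33 -0.67] M [-0.    -0.018 -0.005] w 0.448 gf 0.0
 turn [-0.002   0.0004 -0.0017] shift [-0.0018  0.0008  0.1167] shift before turn [-0.0018  0.001   0.1167]
0.1 27 [0.521 0.278 0.103]
0.12 41 [0.52  0.278 0.119]
0.14 46 [0.515 0.324 0.14 ]
0.16 29 [0.513 0.324 0.159]
0.18 23 [0.512 0.325 0.179]
0.2 193 [0.517 0.307 0.205]
top z 3071 [0.0702 0.0786 0.0857]
meter (array([514.3, 300. ]), array([168.3,  79.9]), 0.01)
plane [0.0035 0.0027 0.0752] 0.07791033954623719
```

View pics/s6.png

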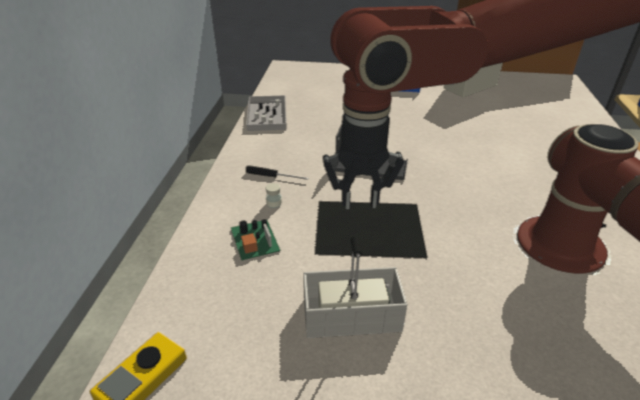

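The meter sits flat in the crate at (352,290) with its top at z≈0.078. The handle is upright, the gripper is clear, and the jar, board and screwdriver look unmoved.

```bash
python3 -c "
from plant import manip
print(manip.job_done())"
```

```text
the job is handed in; nothing more can be done
None
```

The job is handed in at about 33 s: the meter went from dock to mat, its handle was swung up to its end stop and stayed up when released, and the meter now sits upright in the crate, released with its handle still up.

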